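Unlock an empty sauce bottle from its bayonet dock and put it in the wash tray

TASK

Take the empty pale bottle out of its dispenser dock: push it down against the spring, turn it anticlockwise (seen from above) as far as it goes, and lift it straight out. Then set it gently in the free part of the green wash tray, standing upright on its cap, and let go. Leave the red bottle locked in the other dock, and do not knock or shift anything else.

Things in the scene. Friction and masses are not known exactly. Their poses are not given: they have to be found in the camera images.
- empty_center (a point): Centre of the empty pale bottle, on its axis, 68 mm above its foot; z up along the axis. 136 mm tall, standing nozzle-down on a flat-footed cap. Body 58 mm in diameter from 37 mm above the foot to the top (grip it at any yaw, high up); cap below it 52 mm in diameter. Yellow stripe on the top and yellow tabs on the sides mark the lug line, its x axis. Mass 0.08 to 0.17 kg.
- empty_lug (a point): Outer end of one of the cap's two lugs, 11.5 mm above the foot, on the bottle's +x side (the other is on -x). Lugs reach 35 mm from the axis, are 16 mm wide, 8 to 15 mm above the foot. Locked, the lug line is 60 degrees anticlockwise (within 3) of the dock's x axis, and 120 degrees more anticlockwise brings it to the openings.
- dock_a: Fixed dock holding the empty bottle: 130 mm square grey base 14 mm thick, round collar 88 mm in diameter, top 56 mm above the table. Origin on the table on the collar's axis, z up. The locked bottle's foot is 35 mm above the table, in a hole. If let go half-way in turning, the bottle stays as turned, pressed up by the spring about 6 mm lower than when locked, so it can be regrasped.
- dock_a_ring (a point): Centre of the collar's top. A steel ring here (hole 57 mm in diameter) holds the lugs down. Locked, they sit in notches of its underside: push the bottle down at least 6 mm (8 to 10 is right) and keep it down while the lugs leave the notches, then turn on. Lined up with the openings, the spring raises it again; the foot is clear of the collar 25 mm higher.
- dock_a_opening (a point): Yellow mark on the rim at one of the ring's two openings, on the dock's +x side (the other is on -x), 49 mm from the axis. The lugs pass up through them when the lug line is within about 5 degrees of the dock's x axis.
- dock_a_stop (a point): Face of one of the two hard end stops under the ring, which the lugs meet when the bottle is turned fully anticlockwise, about 3 degrees past the middle of the openings; the bottle can be lifted out in that position.
- dock_a_seat (a joint): Travel of the sprung seat under the bottle, in m: 0 up (as when locked), 0.012 fully down. It starts to give at about 8 N and is fully down at about 14 N.
- full_center (a point): Centre of the red (full) bottle, the same shape and size as the empty one, locked in the other dock. To be left alone.
- dock_b: The second dock, the same as the first, holding the full bottle. Same frame.
- tray: Fixed green wash tray, an open box 200 mm (x) by 270 mm (y), 35 mm high, walls and floor 5 mm thick. Origin on the table under its centre; floor top 5 mm above the table. The washed bottle stands in its +y half (55 to 75 mm from the centre along y); the -y half is free, and a good place is 60 mm from the centre along -y.
- washed_center (a point): Centre of a pale bottle of the same shape already standing in the tray (68 mm above its foot). To be left alone.
- squeeze1: Bystander: cream squeeze bottle with a pointed nozzle, 68 mm in diameter, 190 mm tall, origin under its foot.
- squeeze2: Bystander: mustard-yellow squeeze bottle, 60 mm in diameter, 170 mm tall, origin under its foot.
- jar: Bystander: brown jar, 76 mm in diameter, 110 mm tall, origin under its foot.
- spatula: Bystander: spatula 240 mm long lying on the table along its x, origin below its middle.
- bowl: Bystander: steel bowl, 110 mm in diameter, 50 mm high, origin under its foot.

How it is judged (in metres and radians):
On the way, in this order (a step that is already met when the one before it is completed fails the run):
1. the empty bottle is turned to the openings while still seated in its dock (angle between the x axis of empty_center and the x axis of dock_a, either way round below 0.21 rad and z of empty_center in the frame of dock_a below 0.107 m and horizontal distance between empty_center and dock_a below 0.012 m), for 0.1 s.
2. it is lifted out of the dock (z of empty_center in the frame of dock_a above 0.133 m), for 0.05 s.
At the end, for the whole second after the job is handed in: The empty bottle stands on its cap on the tray's floor inside the walls, upright within 7 degrees, at rest and released; the washed bottle still stands beside it and the full bottle is still locked in its dock (x of empty_center in the frame of tray between -0.075 and 0.075 m and y of empty_center in the frame of tray between -0.11 and 0.11 m and z of empty_center in the frame of tray between 0.068 and 0.079 m and angle between each of empty_center, washed_center's own z axis and vertical below 0.12 rad and linear speed of empty below 0.02 m/s and contact force between empty and the fingers below 0.1 N and angle between the x axis of full_center and the x axis of dock_b, either way round above 0.85 rad and z of full_center in the frame of dock_b below 0.107 m); the robot touches nothing.
It fails at once if the full bottle is turned, pulled or knocked (moved over 15 mm or turned over 12 degrees) (distance of full_center from where it was at the start of the episode above 0.015 m or angle between the x axis of full_center and the x axis of dock_b, either way round below 0.8 rad).
It fails at once if the washed bottle is knocked (shifted over 25 mm or tipped) (distance of washed_center from where it was at the start of the episode above 0.025 m or angle between washed_center's own z axis and vertical above 0.35 rad).
It fails at once if another bystander is shifted over 30 mm (distance of any of squeeze1, squeeze2, jar, spatula, bowl from where it was at the start of the episode above 0.03 m).
It fails at once if the bottle is dropped or slammed into the tray (over 0.7 m/s just above its floor) (z of empty_center in the frame of tray below 0.103 m and horizontal distance between empty_center and tray below 0.16 m and linear speed of empty above 0.7 m/s).
It also fails if it takes over 61 s, if anything falls off the work surface, if the arm or the gripper's body presses on something with over 40 N, if the wrist force passes 120 N, or if a joint passes its speed limit or range.

ROBOT

A 6-joint arm with a two-finger parallel gripper is mounted at the origin on the work surface. World frame = base frame: x ahead of the robot, y to its left, z up, the work surface at z = 0. Lengths are in mm, angles in rad, forces in N, time in s.
With the tool pointing down it reaches from about 250 to 725 mm from the base axis. Payload 9.7 kg.
Tool frame: the origin (TCP) lies at the very end of the fingers, on their centre line; the grasp point (between the pads) lies 19 mm behind it (manip.hold_point_z is the z of the grasp point in the tool frame, in mm); z points along the fingers, y is the direction in which the jaws open and shut (so a half turn about z gives the same grasp; the last joint's range is limited). The gripper opens to 85 mm and grips with 20 to 120 N. Pads are 22 mm wide; open, the fingers measure 114 mm over their backs; the gripper's body (76 mm by 85 mm) begins 54 mm behind the grasp point. The pads swing forward as they close: fully open they stand 13 mm farther back than shut.
Start: joints at [-1.287, 0.087, 0.176, 1.66, 0, 1.571], TCP at [154, -527.997, 231.284] pointing down, gripper open.
Joint ranges: [-3.13, 3.13], [-0.85, 1.81], [-1.15, 1.24], [-2.2, 2.28], [-1.44, 1.52], [-3.14, 3.14]. Speed limits (rad/s): [2.22, 2.22, 2.57, 3.14, 3.14, 3.14].

INTERFACE

Orientations are given as a rotation vector (axis times angle).
In Python, from plant import manip, capture, regions_of, tip_of gives the robot as it stands. The module is installed in compiled form; this text tells all that it offers.
- The arm moves only by the tool carry_out, never from a script. Its argument "motion" is a list of rows, each an object with "travel": the shift along the tool's x, y, z in cm, a list of three; "twist": the turn about the tool's z in degrees. A call has 1 to 20 rows; each row is the pose to reach, as a shift and turn from the pose commanded when the call began, along the tool's axes at that moment; what a row does not reach only later rows make up. A row lasts 1/10 s, in which the tool goes at most 50 mm and 8.59 degrees, less where a joint would pass 70% of its speed; a pose out of reach is approached as far as the arm can. A call with a gripper value outside its range is refused whole. "jaw" is the opening, from 0 (shut) to 1 (fully open), set as the call begins (left out, the last holds). The fingers move at their own pace and stop on an object; "newtons" is the grip in N (left out, the last holds). Time passes only in rows, so rows that repeat a pose let the fingers close. It gives the time, the measured TCP pose, the force and the opening at its end, in the units of the state.
- manip.get_obs(): the state, without advancing time (a new reading comes with each control period).
- capture(name): name is "scene" or "top" or "wrist"; returns a dict with "image" (420x560x3 uint8, red, green, blue), "range_z" (420x560 float32, mm along the optical axis (not along the pixel's ray), 0 where there is no reading), "camera_matrix" (3x3 intrinsics, pixels), "k1" (the pictures are not rectified: a ray, as slopes to the right and down, at radius r is drawn at 1 + k1 r^2 times it, then the intrinsics apply), "xyz" and "rotation" of the camera in the world. Camera axes: x right, y down, z forward; pixel columns grow to the right and rows downward; lengths in mm; the calibration is good to about 2 mm. A picture is of the moment at which its call begins.
- manip.sign_off(): hands the job in, once; it reports no verdict.
Trained networks look in a picture, given as the dict that the camera call returned (one of the last four; its "shot" number tells which), for a name from the list of things; names that differ only in an ending like _2 or _b are one class to them, and where a whole thing is asked for, a point or a joint stands for the part that bears it (a point fixed in the world has none). Each returns a list of dicts, best first, with "conf" (0 to 1); they miss things now and then, are a little off and sometimes report something else, mostly with a low value. They report only what shows in the picture. A call takes as long as a camera call.
- regions_of(thing, picture): "pixels" (420x560 bool, what is visible of it) and "extent" ([left, top, right, bottom] in pixels, round what is visible of it).
- tip_of(thing, picture): "pixel" ([column, row] in pixels: a listed point, or the origin of a listed thing).
The state is a dict: "time": time; "joint_positions": joint angles; "dq": joint speeds; "joint_torque": joint torques, N m; "ee_pos": TCP position; "ee_rot": TCP orientation; "contact_force": force on the tool from outside, world axes, zero at the start; "wrist_torque": the same for the moment, N m; "grip_width": opening from 0.0 (shut) to 1.0 (fully open).
Only numpy, scipy, OpenCV 4.12 (cv2) and the standard library are available. Lean on these libraries where they do the work, as an engineer would, in place of code of your own. Each camera call takes 0.05 s, during which the arm holds its last target.

## Working session

There is one attempt and no reset: what is moved stays moved. The work goes in short steps, Python scripts to look and compute and a tool call to move; the robot and the scene stay as the last step left them, time stands still between calls to the robot, and variables do not carry over. Pictures are saved under pics/ and viewed, and the job is handed in when it is done.

Besides the shell and the picture viewer there is one more tool, called as a command line: name --argument value ..., lists and objects as JSON in quotes. carry_out: Moves the arm, as the interface text tells. Its arguments: {"type":"object","properties":{"motion":{"type":"array","items":{"type":"object","properties":{"travel":{"type":"array","items":{"type":"number"}},"twist":{"type":"number"}}}},"jaw":{"type":"number"},"newtons":{"type":"number"}},"required":["motion"]}

```bash
mkdir -p pics; cat > h.py <<'E'
import numpy as np, cv2, pickle
from plant import manip, capture, regions_of, tip_of
def ray(p,uv):
    K=np.array(p['camera_matrix']);d=(np.array(uv,float)-[K[0,2],K[1,2]])/[K[0,0],K[1,1]]
    s=d.copy()
    for _ in range(20): s=d/(1+p['k1']*(s@s))
    return np.array([s[0],s[1],1.])
def world(p,uv,z=None,h=None):
    r=np.array(p['rotation']); 
    if r.shape!=(3,3): r=cv2.Rodrigues(r.astype(float))[0]
    d=r@ray(p,uv);o=np.array(p['xyz'],float)
    if h is not None: return o+d*(h-o[2])/d[2]
    if z is None: z=p['range_z'][int(round(uv[1])),int(round(uv[0]))]
    return o+d*z
def cloud(p,mask):
    ys,xs=np.nonzero(mask&(p['range_z']>0))
    return np.array([world(p,(x,y)) for x,y in zip(xs,ys)])
def save(p,n): cv2.imwrite('pics/'+n,p['image'][:,:,::-1])
E
python3 - <<'E'
from h import *
o=manip.get_obs();print({k:np.round(v,3) for k,v in o.items()}, manip.hold_point_z)
for n in('scene','top'):
    p=capture(n);save(p,n+'1.png');print(n,p['xyz'],p['rotation'],p['k1'])
    for t in['empty_center','dock_a','dock_a_ring','dock_a_opening','empty_lug','full_center','dock_b','tray','washed_center','squeeze1','squeeze2','jar','spatula','bowl']:
        try: print(t,[(np.round(d['pixel'],1).tolist(),round(d['conf'],2),np.round(world(p,d['pixel'])).tolist()) for d in tip_of(t,p)][:4])
        except Exception as e: print(t,e)
E
```

```text
{'time': np.float64(0.0), 'joint_positions': array([-1.287,  0.087,  0.175,  1.66 ,  0.   ,  1.571]), 'dq': array([ 0.001, -0.   , -0.001,  0.001, -0.   ,  0.001]), 'joint_torque': array([-1.0000e-03, -5.2039e+01,  4.6479e+01,  1.6000e-02, -0.0000e+00,
        0.0000e+00]), 'ee_pos': array([ 153.951, -527.76 ,  230.55 ]), 'ee_rot': array([-3.109, -0.444,  0.   ]), 'contact_force': array([ 0.211,  0.681, -0.405]), 'wrist_torque': array([ 0.072, -0.03 ,  0.003]), 'grip_width': np.float64(0.996)} -18.700000000000003
scene [1130.5123295   843.81438648 1122.52815716] [-0.87648272 -2.55053948  1.08261722] -0.15074392374792817
empty_center [([227.4, 175.5], 0.8, [511.0, -228.0, 131.0])]
dock_a [([222.9, 198.7], 0.85, [539.0, -224.0, 52.0]), ([274.5, 252.3], 0.61, [543.0, 55.0, 37.0]), ([276.6, 230.2], 0.49, [532.0, 52.0, 121.0])]
dock_a_ring [([225.4, 189.1], 0.67, [519.0, -237.0, 73.0])]
dock_a_opening [([219.0, 198.3], 0.86, [549.0, -231.0, 54.0])]
empty_lug [([229.9, 194.9], 0.79, [512.0, -224.0, 53.0])]
full_center [([274.5, 227.4], 0.8, [534.0, 46.0, 128.0])]
dock_b [([222.9, 198.7], 0
[... 1456 characters left out ...]
6], 0.78, [498.0, -232.0, 168.0]), ([400.9, 156.7], 0.25, [668.0, -365.0, 11.0])]
tray [([190.0, 219.7], 0.82, [488.0, 316.0, 8.0])]
washed_center [([166.1, 225.5], 0.67, [466.0, 358.0, 122.0])]
squeeze1 [([286.3, 150.9], 0.81, [672.0, -1.0, 137.0]), ([320.4, 145.2], 0.65, [696.0, -104.0, 91.0])]
squeeze2 [([286.3, 150.9], 0.81, [672.0, -1.0, 137.0]), ([320.4, 145.2], 0.65, [696.0, -104.0, 91.0])]
jar [([239.7, 142.6], 0.76, [710.0, 139.0, 102.0])]
spatula [([410.5, 266.4], 0.9, [320.0, -378.0, -0.0]), ([364.1, 207.7], 0.75, [503.0, -229.0, 78.0]), ([164.3, 229.8], 0.65, [453.0, 361.0, 129.0])]
bowl [([396.4, 158.3], 0.95, [665.0, -352.0, 2.0]), ([413.9, 268.8], 0.33, [313.0, -383.0, 21.0])]
```

```bash
python3 - <<'E'
from h import *
p=capture('top');pickle.dump(p,open('top.pkl','wb'))
im=p['image'][:,:,::-1]
cv2.imwrite('pics/crop1.png',cv2.resize(im[130:300,120:440],None,fx=2.5,fy=2.5,interpolation=cv2.INTER_CUBIC))
cv2.imwrite('pics/crop2.png',cv2.resize(im[170:245,330:410],None,fx=7,fy=7,interpolation=cv2.INTER_CUBIC))
for t in('empty_center','full_center','washed_center'):
    r=regions_of(t,p)[:1]
    for d in r:
        c=cloud(p,d['pixels']);q=c[(c[:,2]>165)] if t!='washed_center' else c[(c[:,2]>135)]
        print(t,d['conf'],len(c),c[:,2].max(),len(q))
        if len(q)>10: print(np.median(q[:,2]),q.mean(0),cv2.minEnclosingCircle(q[:,:2].astype(np.float32)))
E
```

```text
empty_center 0.82 462 179.5922730880177 332
171.32413110655887 [ 505.42879839 -256.43900619  171.32482948] ((505.44366455078125, -256.908447265625), 28.41094207763672)
full_center 0.55 348 178.82603146488987 305
171.55883126521962 [511.14318223  26.32601878 171.37473935] ((510.6470947265625, 26.525943756103516), 28.198789596557617)
washed_center 0.92 553 148.72083134794752 309
141.0645059563151 [465.10046242 385.5519805  141.20872489] ((464.6037902832031, 386.1274108886719), 29.232284545898438)
```

View pics/scene1.png

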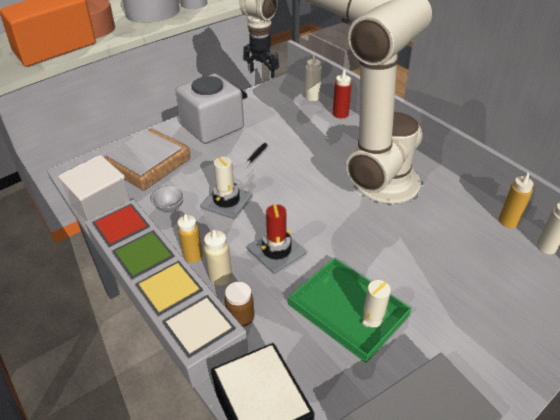

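View pics/crop1.png

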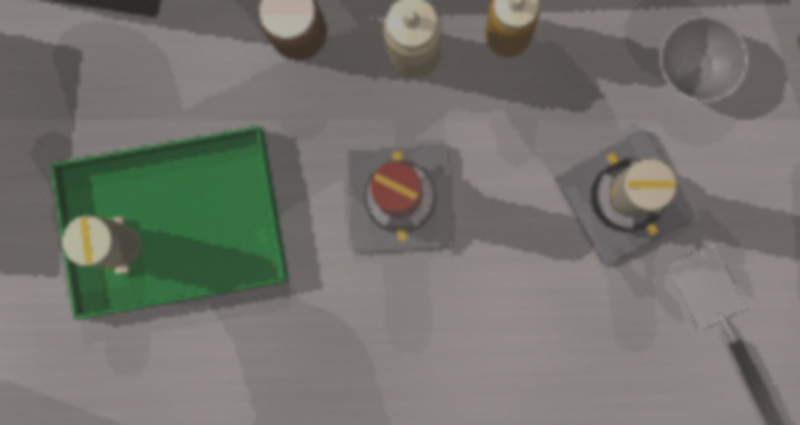

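View pics/crop2.png

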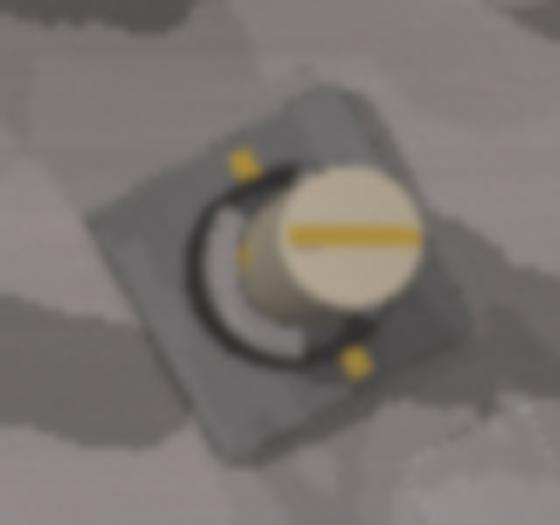

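```bash
python3 - <<'E'
from h import *
p=pickle.load(open('top.pkl','rb'))
def marks(x0,x1,y0,y1):
    hsv=cv2.cvtColor(p['image'],cv2.COLOR_RGB2HSV)
    m=((hsv[...,0]>18)&(hsv[...,0]<32)&(hsv[...,1]>110)).astype(np.uint8)
    mm=np.zeros_like(m);mm[y0:y1,x0:x1]=m[y0:y1,x0:x1]
    n,l,s,c=cv2.connectedComponentsWithStats(mm)
    for i in range(1,n):
        if s[i,4]<3: continue
        ys,xs=np.nonzero(l==i);v=np.cov(xs,ys) if len(xs)>2 else 0
        w,V=np.linalg.eigh(v);e=V[:,1]*np.sqrt(w[1])*1.5
        a,b=world(p,c[i]-e,h=171),world(p,c[i]+e,h=171)
        print(c[i].round(1),s[i],'h56',world(p,c[i],h=56).round(1)[:2],'h171',world(p,c[i],h=171).round(1)[:2],'dir171',round(np.degrees(np.arctan2(*(b-a)[1::-1])),1))
print('A');marks(330,410,170,245)
print('B');marks(255,310,180,240)
print('T');marks(135,180,200,260)
# tray corners
hsv=cv2.cvtColor(p['image'],cv2.COLOR_RGB2HSV)
g=((hsv[...,0]>45)&(hsv[...,0]<80)&(hsv[...,1]>100)).astype(np.uint8)
n,l,s,c=cv2.connectedComponentsWithStats(g);i=1+np.argmax(s[1:,4])
C=cloud(p,l==i);print('tray',s[i],np.percentile(C[:,2],[5,50,95]))
f=C[(C[:,2]>-8)&(C[:,2]<60)]
print(cv2.minAreaRect(f[:,:2].astype(np.float32)))
ys,xs=np.nonzero(l==i)
h=np.array([world(p,(x,y),h=35)[:2] for x,y in zip(xs,ys)],np.float32)
r=cv2.minAreaRect(h);print(r,cv2.boxPoints(r))
E
```

```text
A
[364.6 193.5] [363 192   4   4  13] h56 [ 548.6 -236.1] h171 [ 535.  -216.6] dir171 -143.4
[379.9 203.1] [371 202  19   3  52] h56 [ 517.6 -281.2] h171 [ 506.7 -257.6] dir171 87.1
[380.4 221.4] [379 220   4   4  13] h56 [ 461.4 -279.9] h171 [ 455.6 -256.5] dir171 -137.5
B
[278.1 192.1] [277 191   3   3   8] h56 [561.6  29.3] h171 [546.9  25.1] dir171 133.4
[277.7 204.1] [270 200  16   9  31] h56 [524.6  31.6] h171 [513.1  27.1] dir171 61.1
[280.1 223.9] [279 223   3   3   8] h56 [463.4  26. ] h171 [457.4  22.1] dir171 -136.7
T
[153.9 225.5] [152 217   4  18  41] h56 [470.8 416.1] h171 [464.1 377.2] dir171 -174.1
tray [ 141  182   93   75 4368] [ 0.75622203  5.37851016 31.29808288]
((490.62335205078125, 319.36444091796875), (196.7286376953125, 268.46826171875), 8.329573631286621)
((490.416259765625, 319.5087890625), (196.38287353515625, 268.3214416503906), 8.34096908569336) [[373.8016  438.00638]
 [412.7253  172.52316]
 [607.0309  201.0112 ]
 [568.1072  466.49442]]
```

carry_out --motion '[{"travel": [1.0,-0.4,0],"twist": 0},{"travel": [4.0,-1.6,0],"twist": 0},{"travel": [8.0,-3.1,0],"twist": 0},{"travel": [12.0,-4.7,0],"twist": 0},{"travel": [16.0,-6.2,0],"twist": 0},{"travel": [20.0,-7.8,0],"twist": 0},{"travel": [24.0,-9.4,0],"twist": 0},{"travel": [28.0,-10.9,0],"twist": 0},{"travel": [32.0,-12.5,0],"twist": 0},{"travel": [36.0,-14.0,0],"twist": 0},{"travel": [39.0,-15.2,0],"twist": 0},{"travel": [40.8,-15.9,0],"twist": 0},{"travel": [41.3,-16.1,0],"twist": 0},{"travel": [41.3,-16.1,0],"twist": 0}]' --jaw 1

```text
time: 3.1
ee_pos: [505.7, -257.0, 231.1]
ee_rot: [-3.11, -0.446, 0.001]
contact_force: [-0.0, 0.0, -1.4]
grip_width: 1.0
```

```bash
python3 - <<'E'
from h import *
p=capture('wrist');save(p,'w1.png');pickle.dump(p,open('w1.pkl','wb'))
o=manip.get_obs();print({k:np.round(o[k],3) for k in('time','joint_positions','ee_pos','ee_rot','contact_force','grip_width')})
R=cv2.Rodrigues(o['ee_rot'])[0];print(R.round(3),p['xyz'])
for d in regions_of('empty_center',p)[:2]:
    c=cloud(p,d['pixels']);q=c[c[:,2]>164];print(d['conf'],d['extent'],len(q),len(q) and (np.median(q[:,2]),q.mean(0),cv2.minEnclosingCircle(q[:,:2].astype(np.float32))))
E
```

```text
{'time': np.float64(3.15), 'joint_positions': array([-0.472,  0.129,  0.221,  1.664, -0.   ,  2.386]), 'ee_pos': array([ 505.139, -257.644,  231.26 ]), 'ee_rot': array([-3.11e+00, -4.45e-01,  1.00e-03]), 'contact_force': array([ 0.056,  0.433, -0.603]), 'grip_width': np.float64(1.004)}
[[ 0.96  0.28 -0.  ]
 [ 0.28 -0.96 -0.  ]
 [-0.   -0.   -1.  ]] [ 587.14689312 -233.44369698  374.44862154]
0.8 [241.3, 148.7, 334.9, 268.9] 6255 (np.float64(171.95776469780395), array([ 510.01145528, -257.18885474,  171.85448348]), ((508.0586853027344, -257.80450439453125), 28.747285842895508))
0.7 [306.1, 242.9, 365.5, 400.7] 1 (np.float64(305.13866182077845), array([ 518.82832133, -269.84279161,  305.13866182]), ((518.8283081054688, -269.8428039550781), 9.999999747378752e-05))
```

View pics/w1.png

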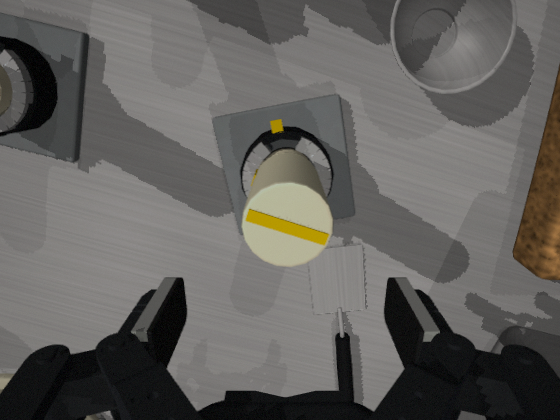

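```bash
python3 - <<'E'
from h import *
for f,box in(('w1.pkl',(235,175,340,272)),('top.pkl',(365,190,395,220))):
    p=pickle.load(open(f,'rb'));m=np.zeros((420,560),bool);m[box[1]:box[3],box[0]:box[2]]=1
    r=p['range_z'];pts=[]
    ys,xs=np.nonzero(m)
    sel=[(x,y) for x,y in zip(xs,ys) if r[y,x]>0 and world(p,(x,y))[2]>167]
    M=np.zeros((420,560),np.uint8)
    for x,y in sel:M[y,x]=255
    cs,_=cv2.findContours(M,cv2.RETR_EXTERNAL,cv2.CHAIN_APPROX_NONE);c=max(cs,key=len)
    w=np.array([world(p,q[0],h=171)[:2] for q in c],np.float64)
    A=np.c_[2*w,np.ones(len(w))];s=np.linalg.lstsq(A,(w**2).sum(1),rcond=None)[0]
    print(f,len(sel),s[:2],np.sqrt(s[2]+s[:2]@s[:2]),cv2.fitEllipse(c))
p=pickle.load(open('w1.pkl','rb'))
print('mark wrist',world(p,(277.5,126.5),h=56))
E
```

```text
w1.pkl 6183 [ 508.35639498 -257.6374573 ] 28.316635098889815 ((287.13299560546875, 222.96095275878906), (86.05352783203125, 90.09366607666016), 85.07792663574219)
top.pkl 323 [ 505.46108485 -256.68317484] 27.32273644675541 ((379.57452392578125, 203.54025268554688), (19.6354923248291, 19.670150756835938), 84.2272720336914)
mark wrist [ 551.37109628 -236.66940465   56.        ]
```

carry_out --motion '[{"travel": [0.16,0,0.5],"twist": 0},{"travel": [0.16,0,2.0],"twist": 0},{"travel": [0.16,0,4.0],"twist": 0},{"travel": [0.16,0,6.0],"twist": 0},{"travel": [0.16,0,8.0],"twist": 0},{"travel": [0.16,0,9.5],"twist": 0},{"travel": [0.16,0,10.4],"twist": 0},{"travel": [0.16,0,10.7],"twist": 0},{"travel": [0.16,0,10.7],"twist": 0},{"travel": [0.16,0,10.7],"twist": 0}]'

```text
time: 4.2
ee_pos: [507.3, -257.6, 125.2]
ee_rot: [3.109, 0.444, 0.002]
contact_force: [-0.1, -0.9, -0.0]
grip_width: 1.001
```

carry_out --motion '[{"travel": [0,0,0],"twist": 0},{"travel": [0,0,0],"twist": 0},{"travel": [0,0,0],"twist": 0},{"travel": [0,0,0],"twist": 0},{"travel": [0,0,0],"twist": 0},{"travel": [0,0,0],"twist": 0},{"travel": [0,0,0],"twist": 0},{"travel": [0,0,0],"twist": 0},{"travel": [0,0,0],"twist": 0},{"travel": [0,0,0],"twist": 0}]' --jaw 0.5 --newtons 50

```text
time: 5.2
ee_pos: [507.3, -257.5, 125.2]
ee_rot: [3.109, 0.444, 0.002]
contact_force: [-1.2, 0.8, 5.3]
grip_width: 0.668
```

```bash
python3 - <<'E'
from h import *
o=manip.get_obs();print({k:np.round(o[k],3) for k in('time','joint_positions','ee_pos','ee_rot','contact_force','wrist_torque','grip_width')})
p=capture('wrist');save(p,'w2.png')
E
```

```text
{'time': np.float64(5.2), 'joint_positions': array([-0.47 ,  0.116,  0.003,  1.456,  0.   ,  2.388]), 'ee_pos': array([ 507.279, -257.479,  125.19 ]), 'ee_rot': array([3.109e+00, 4.440e-01, 2.000e-03]), 'contact_force': array([-1.206,  0.78 ,  5.281]), 'wrist_torque': array([ 0.165,  0.15 , -0.027]), 'grip_width': np.float64(0.668)}
```

View pics/w2.png

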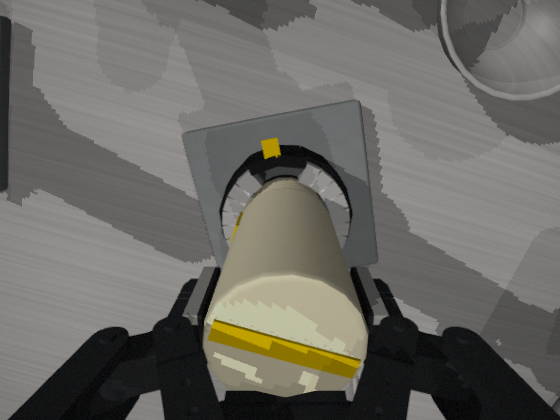

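carry_out --motion '[{"travel": [0,0,0],"twist": 0},{"travel": [0,0,0],"twist": 0},{"travel": [0,0,0],"twist": 0},{"travel": [0,0,0.2],"twist": 0},{"travel": [0,0,0.4],"twist": 0},{"travel": [0,0,0.6],"twist": 0},{"travel": [0,0,0.8],"twist": 0},{"travel": [0,0,0.9],"twist": 0},{"travel": [0,0,0.95],"twist": 0},{"travel": [0,0,0.95],"twist": 0},{"travel": [0,0,0.95],"twist": 0}]' --jaw 0.3 --newtons 80

```text
time: 6.35
ee_pos: [507.4, -257.4, 116.4]
ee_rot: [3.109, 0.444, 0.003]
contact_force: [-1.1, 0.7, 10.7]
grip_width: 0.665
```

```bash
python3 - <<'E'
from h import *
o=manip.get_obs();print({k:np.round(o[k],3) for k in('time','joint_positions','ee_pos','ee_rot','contact_force','wrist_torque','grip_width')})
p=capture('wrist');save(p,'w3.png')
m=(np.indices((420,560))[1]>205)&(np.indices((420,560))[1]<370)&(np.indices((420,560))[0]>300)&(np.indices((420,560))[0]<380)
c=cloud(p,m);q=c[(c[:,2]>140)&(c[:,2]<180)];print(np.percentile(q[:,2],[10,50,90]))
E
```

```text
{'time': np.float64(6.35), 'joint_positions': array([-0.47 ,  0.117, -0.013,  1.439,  0.   ,  2.388]), 'ee_pos': array([ 507.386, -257.443,  116.406]), 'ee_rot': array([3.109e+00, 4.440e-01, 3.000e-03]), 'contact_force': array([-1.138,  0.674, 10.746]), 'wrist_torque': array([ 0.538,  0.506, -0.049]), 'grip_width': np.float64(0.665)}
[162.17812633 163.09701429 164.27768344]
```

carry_out --motion '[{"travel": [0,0,0],"twist": -2},{"travel": [0,0,0],"twist": -5},{"travel": [0,0,0],"twist": -8},{"travel": [0,0,0],"twist": -12},{"travel": [0,0,0],"twist": -16},{"travel": [0,0,0],"twist": -20},{"travel": [0,0,0],"twist": -24},{"travel": [0,0,0],"twist": -28},{"travel": [0,0,0],"twist": -30},{"travel": [0,0,0],"twist": -30}]'

```text
time: 7.4
ee_pos: [507.9, -257.6, 116.6]
ee_rot: [2.886, 1.235, 0.004]
contact_force: [0.1, 1.8, 11.7]
grip_width: 0.665
```

```bash
python3 - <<'E'
from h import *
o=manip.get_obs();print({k:np.round(o[k],3) for k in('time','joint_positions','ee_pos','ee_rot','contact_force','wrist_torque','grip_width')})
p=capture('wrist');save(p,'w4.png')
E
```

```text
{'time': np.float64(7.4), 'joint_positions': array([-0.47 ,  0.117, -0.013,  1.438,  0.   ,  1.863]), 'ee_pos': array([ 507.864, -257.567,  116.628]), 'ee_rot': array([2.886, 1.235, 0.004]), 'contact_force': array([ 0.086,  1.769, 11.654]), 'wrist_torque': array([0.294, 0.019, 0.073]), 'grip_width': np.float64(0.665)}
```

View pics/w4.png

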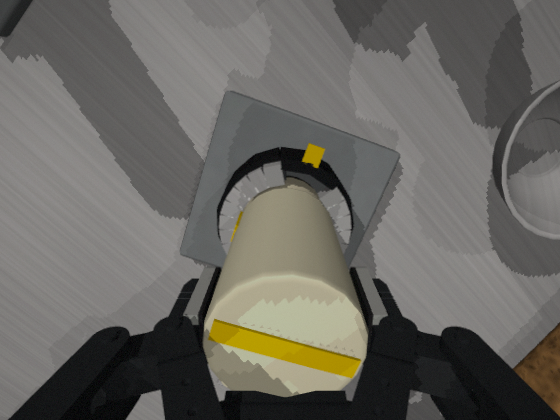

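The stripe (210–360, 320–375 px) kept its place between the fingers while the dock turned in view, so the bottle turns with the grip.

carry_out --motion '[{"travel": [0,0,0],"twist": -3},{"travel": [0,0,0],"twist": -8},{"travel": [0,0,0],"twist": -13},{"travel": [0,0,0],"twist": -18},{"travel": [0,0,0],"twist": -23},{"travel": [0,0,0],"twist": -28},{"travel": [0,0,0],"twist": -33},{"travel": [0,0,0],"twist": -38},{"travel": [0,0,0],"twist": -43},{"travel": [0,0,0],"twist": -48},{"travel": [0,0,0],"twist": -53},{"travel": [0,0,0],"twist": -58},{"travel": [0,0,0],"twist": -63},{"travel": [0,0,0],"twist": -68},{"travel": [0,0,0],"twist": -73},{"travel": [0,0,0],"twist": -77},{"travel": [0,0,0],"twist": -80},{"travel": [0,0,0],"twist": -82},{"travel": [0,0,0],"twist": -82}]'

```text
time: 9.35
ee_pos: [507.7, -257.7, 116.6]
ee_rot: [1.368, 2.825, -0.0]
contact_force: [0.9, 0.8, 10.8]
grip_width: 0.662
```

```bash
python3 - <<'E'
from h import *
o=manip.get_obs();print({k:np.round(o[k],3) for k in('time','joint_positions','ee_pos','ee_rot','contact_force','wrist_torque','grip_width')})
p=capture('wrist');save(p,'w5.png')
E
```

```text
{'time': np.float64(9.35), 'joint_positions': array([-0.47 ,  0.117, -0.013,  1.438,  0.   ,  0.432]), 'ee_pos': array([ 507.741, -257.69 ,  116.598]), 'ee_rot': array([ 1.368,  2.825, -0.   ]), 'contact_force': array([ 0.94 ,  0.798, 10.785]), 'wrist_torque': array([0.024, 0.22 , 0.025]), 'grip_width': np.float64(0.662)}
```

View pics/w5.png

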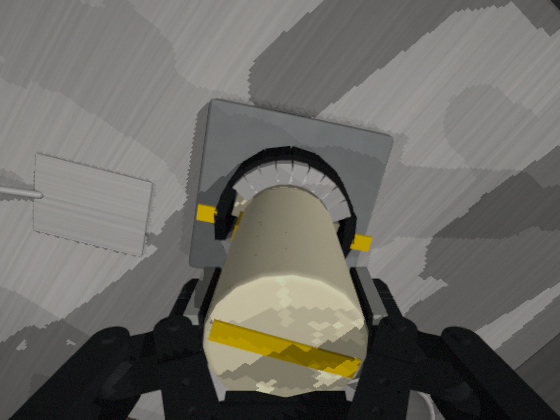

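carry_out --motion '[{"travel": [0,0,0],"twist": -2},{"travel": [0,0,0],"twist": -4},{"travel": [0,0,0],"twist": -6},{"travel": [0,0,0],"twist": -8},{"travel": [0,0,0],"twist": -8},{"travel": [0,0,0],"twist": -8}]'

```text
time: 10.0
ee_pos: [507.8, -257.7, 116.6]
ee_rot: [1.169, 2.913, -0.001]
contact_force: [-0.2, 0.4, 10.6]
grip_width: 0.661
```

```bash
python3 - <<'E'
from h import *
o=manip.get_obs();print({k:np.round(o[k],3) for k in('time','joint_positions','contact_force','wrist_torque','ee_pos','ee_rot')})
E
```

```text
{'time': np.float64(10.0), 'joint_positions': array([-0.47 ,  0.117, -0.013,  1.438, -0.   ,  0.294]), 'contact_force': array([-0.208,  0.411, 10.56 ]), 'wrist_torque': array([0.042, 0.159, 0.081]), 'ee_pos': array([ 507.753, -257.701,  116.596]), 'ee_rot': array([ 1.169e+00,  2.913e+00, -1.000e-03])}
```

carry_out --motion '[{"travel": [0,0,0],"twist": -1},{"travel": [0,0,0],"twist": -2},{"travel": [0,0,0],"twist": -3},{"travel": [0,0,0],"twist": -3},{"travel": [0,0,0],"twist": -3}]'

```text
time: 10.5
ee_pos: [507.9, -257.8, 116.6]
ee_rot: [1.094, 2.941, -0.0]
contact_force: [1.4, 0.1, 9.8]
grip_width: 0.661
```

```bash
python3 - <<'E'
from h import *
o=manip.get_obs();print({k:np.round(o[k],3) for k in('time','joint_positions','contact_force','wrist_torque','ee_pos','ee_rot')})
p=capture('wrist');save(p,'w6.png')
E
```

```text
{'time': np.float64(10.5), 'joint_positions': array([-0.47 ,  0.117, -0.013,  1.438,  0.   ,  0.242]), 'contact_force': array([1.358, 0.123, 9.762]), 'wrist_torque': array([-0.005, -0.055, -0.807]), 'ee_pos': array([ 507.863, -257.846,  116.645]), 'ee_rot': array([ 1.094,  2.941, -0.   ])}
```

View pics/w6.png

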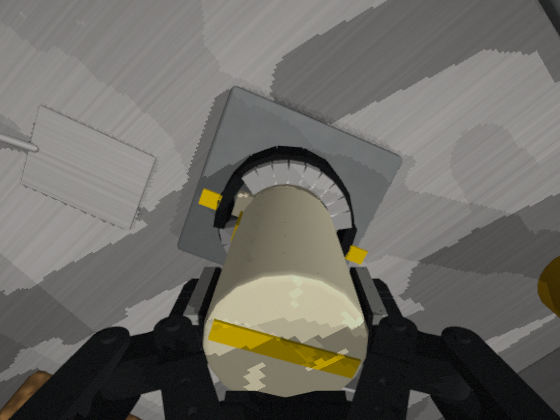

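The torque rose to 0.8 Nm, so it is at the stop. I back off slightly and lift slowly.

carry_out --motion '[{"travel": [0,0,0],"twist": 1},{"travel": [0,0,0],"twist": 2},{"travel": [0,0,0],"twist": 2},{"travel": [0,0,-0.3],"twist": 2},{"travel": [0,0,-0.6],"twist": 2},{"travel": [0,0,-0.9],"twist": 2},{"travel": [0,0,-1.2],"twist": 2},{"travel": [0,0,-1.5],"twist": 2},{"travel": [0,0,-1.8],"twist": 2},{"travel": [0,0,-2.0],"twist": 2},{"travel": [0,0,-2.0],"twist": 2}]'

```text
time: 11.65
ee_pos: [506.9, -257.3, 134.9]
ee_rot: [-1.145, -2.926, -0.0]
contact_force: [0.3, -0.7, -1.2]
grip_width: 0.663
```

```bash
python3 - <<'E'
from h import *
o=manip.get_obs();print({k:np.round(o[k],3) for k in('time','joint_positions','contact_force','wrist_torque','ee_pos','ee_rot','grip_width')})
p=capture('wrist');save(p,'w7.png')
m=(np.indices((420,560))[1]>205)&(np.indices((420,560))[1]<370)&(np.indices((420,560))[0]>300)&(np.indices((420,560))[0]<380)
c=cloud(p,m);q=c[(c[:,2]>140)&(c[:,2]<200)];print(np.percentile(q[:,2],[10,50,90]))
E
```

```text
{'time': np.float64(11.65), 'joint_positions': array([-0.47 ,  0.116,  0.021,  1.476,  0.   ,  0.276]), 'contact_force': array([ 0.346, -0.656, -1.158]), 'wrist_torque': array([ 0.011, -0.024,  0.024]), 'ee_pos': array([ 506.949, -257.337,  134.873]), 'ee_rot': array([-1.145, -2.926, -0.   ]), 'grip_width': np.float64(0.663)}
[180.4464545  181.34388627 182.52527092]
```

View pics/w7.png

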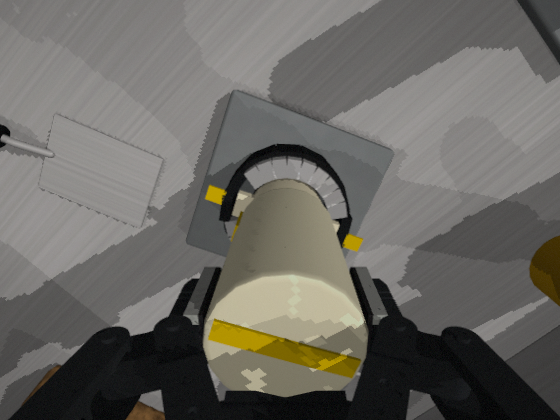

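carry_out --motion '[{"travel": [0,0,-0.5],"twist": 0},{"travel": [0,0,-1.2],"twist": 0},{"travel": [0,0,-2.0],"twist": 0},{"travel": [0,0,-3.0],"twist": 0},{"travel": [0,0,-4.5],"twist": 0},{"travel": [0,0,-6.0],"twist": 0},{"travel": [0,0,-8.0],"twist": 0},{"travel": [0,0,-10.0],"twist": 0},{"travel": [0,0,-12.0],"twist": 0},{"travel": [0,0,-13.5],"twist": 0},{"travel": [0,0,-14.5],"twist": 0},{"travel": [0,0,-15.0],"twist": 0},{"travel": [0,0,-15.0],"twist": 0}]'

```text
time: 13.0
ee_pos: [507.1, -257.4, 285.3]
ee_rot: [1.144, 2.925, -0.0]
contact_force: [-0.7, -0.0, -1.7]
grip_width: 0.658
```

```bash
python3 - <<'E'
from h import *
o=manip.get_obs();print({k:np.round(o[k],3) for k in('time','joint_positions','contact_force','ee_pos','ee_rot','grip_width')})
R=cv2.Rodrigues(o['ee_rot'])[0];print(R.round(4))
p=capture('scene');save(p,'s2.png')
for tgt in ([370,-130,285],[345,50,285],[499.2,260.2,285]):
    print(tgt,(R.T@(np.array(tgt)-o['ee_pos'])/10).round(2))
E
```

```text
{'time': np.float64(13.0), 'joint_positions': array([-0.47 ,  0.161,  0.364,  1.773, -0.   ,  0.276]), 'contact_force': array([-0.692, -0.017, -1.698]), 'ee_pos': array([ 507.104, -257.442,  285.299]), 'ee_rot': array([ 1.144,  2.925, -0.   ]), 'grip_width': np.float64(0.658)}
[[-7.344e-01  6.787e-01  7.000e-04]
 [ 6.787e-01  7.345e-01 -4.000e-04]
 [-7.000e-04  2.000e-04 -1.000e+00]]
[370, -130, 285] [18.72  0.06  0.02]
[345, 50, 285] [3.277e+01 1.158e+01 1.000e-02]
[499.2, 260.2, 285] [3.571e+01 3.748e+01 1.000e-02]
```

View pics/s2.png

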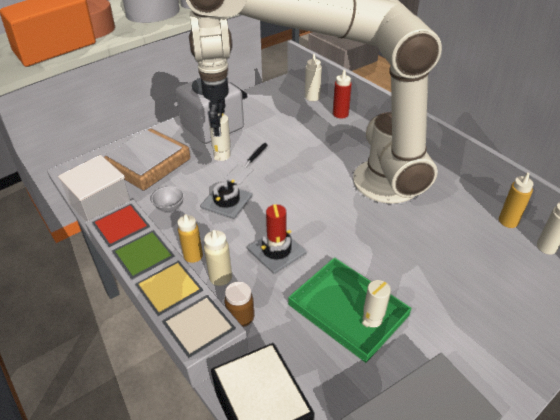

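carry_out --motion '[{"travel": [1.0,0.3,0],"twist": 0},{"travel": [3.5,1.2,0],"twist": 0},{"travel": [7.0,2.3,0],"twist": 0},{"travel": [10.5,3.5,0],"twist": 0},{"travel": [14.0,4.7,0],"twist": 0},{"travel": [17.1,5.7,0],"twist": 0},{"travel": [19.8,8.3,0],"twist": 0},{"travel": [22.5,10.9,0],"twist": 0},{"travel": [25.2,13.4,0],"twist": 0},{"travel": [28.0,16.0,0],"twist": 0},{"travel": [29.2,19.2,0],"twist": 0},{"travel": [30.4,22.5,0],"twist": 0},{"travel": [31.6,25.8,0],"twist": 0},{"travel": [32.8,29.2,0],"twist": 0},{"travel": [34.0,32.6,0],"twist": 0},{"travel": [35.0,35.4,0],"twist": 0},{"travel": [35.5,36.9,0],"twist": 0},{"travel": [35.7,37.5,0],"twist": 0},{"travel": [35.7,37.5,0],"twist": 0}]'

```text
time: 14.95
ee_pos: [498.7, 260.7, 284.1]
ee_rot: [-1.143, -2.925, 0.002]
contact_force: [0.0, 0.3, -1.3]
grip_width: 0.662
```

```bash
python3 - <<'E'
from h import *
o=manip.get_obs();print({k:np.round(o[k],3) for k in('time','joint_positions','contact_force','ee_pos','ee_rot','grip_width')})
p=capture('top');save(p,'t3.png')
p=capture('scene');save(p,'s3.png')
p=capture('wrist');save(p,'w8.png')
m=(np.indices((420,560))[1]>205)&(np.indices((420,560))[1]<370)&(np.indices((420,560))[0]>300)&(np.indices((420,560))[0]<380)
c=cloud(p,m);q=c[(c[:,2]>310)&(c[:,2]<350)];print(np.percentile(q[:,2],[10,50,90]))
E
```

```text
{'time': np.float64(14.95), 'joint_positions': array([ 0.482,  0.148,  0.347,  1.771, -0.   ,  1.227]), 'contact_force': array([ 0.035,  0.251, -1.261]), 'ee_pos': array([498.738, 260.663, 284.065]), 'ee_rot': array([-1.143e+00, -2.925e+00,  2.000e-03]), 'grip_width': np.float64(0.662)}
[330.37990957 331.30459463 332.47297858]
```

View pics/t3.png

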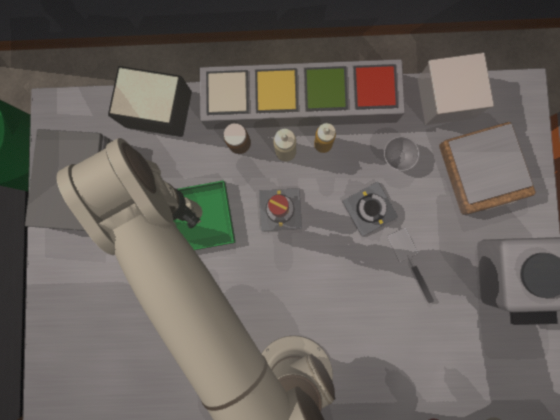

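View pics/s3.png

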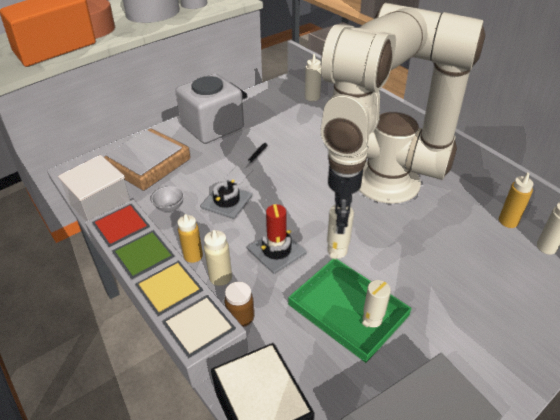

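View pics/w8.png

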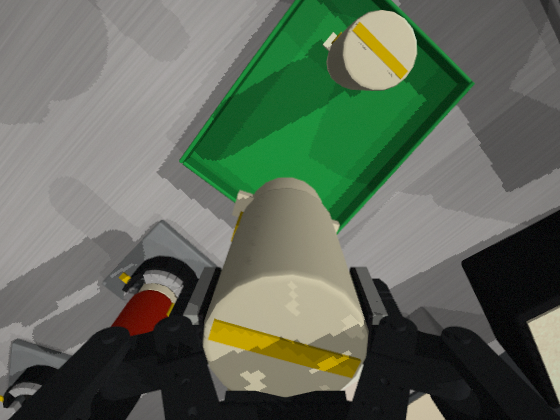

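carry_out --motion '[{"travel": [0,0,0.5],"twist": 0},{"travel": [0,0,2.0],"twist": 0},{"travel": [0,0,4.0],"twist": 0},{"travel": [0,0,6.0],"twist": 0},{"travel": [0,0,8.0],"twist": 0},{"travel": [0,0,10.0],"twist": 0},{"travel": [0,0,12.0],"twist": 0},{"travel": [0,0,13.5],"twist": 0},{"travel": [0,0,15.0],"twist": 0},{"travel": [0,0,16.2],"twist": 0},{"travel": [0,0,17.2],"twist": 0},{"travel": [0,0,18.0],"twist": 0},{"travel": [0,0,18.3],"twist": 0},{"travel": [0,0,18.3],"twist": 0},{"travel": [0,0,18.3],"twist": 0}]'

```text
time: 16.6
ee_pos: [499.5, 260.5, 102.3]
ee_rot: [1.144, 2.925, 0.001]
contact_force: [-0.3, -0.3, -1.7]
grip_width: 0.662
```

carry_out --motion '[{"travel": [0,0,0.1],"twist": 0},{"travel": [0,0,0.2],"twist": 0},{"travel": [0,0,0.3],"twist": 0},{"travel": [0,0,0.4],"twist": 0},{"travel": [0,0,0.4],"twist": 0},{"travel": [0,0,0.4],"twist": 0}]'

```text
time: 17.2
ee_pos: [499.2, 260.4, 97.8]
ee_rot: [-1.145, -2.926, 0.0]
contact_force: [0.2, 0.3, -1.1]
grip_width: 0.668
```

```bash
python3 - <<'E'
from h import *
p=capture('scene');save(p,'s4.png')
p=capture('wrist');save(p,'w9.png')
m=(np.indices((420,560))[1]>205)&(np.indices((420,560))[1]<370)&(np.indices((420,560))[0]>300)&(np.indices((420,560))[0]<380)
c=cloud(p,m);q=c[(c[:,2]>120)&(c[:,2]<160)];print(np.percentile(q[:,2],[10,50,90]))
E
```

```text
[143.3466152  144.26237986 145.43296772]
```

View pics/s4.png

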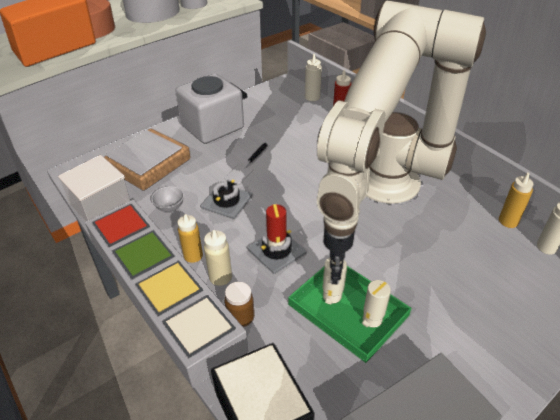

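About 2–3 mm remain; go down slowly.

carry_out --motion '[{"travel": [0,0,0.1],"twist": 0},{"travel": [0,0,0.2],"twist": 0},{"travel": [0,0,0.2],"twist": 0},{"travel": [0,0,0.2],"twist": 0}]'

```text
time: 17.7
ee_pos: [499.2, 260.3, 95.7]
ee_rot: [-1.145, -2.926, 0.0]
contact_force: [-0.5, -0.0, -2.3]
grip_width: 0.657
```

carry_out --motion '[{"travel": [0,0,0.05],"twist": 0},{"travel": [0,0,0.1],"twist": 0},{"travel": [0,0,0.1],"twist": 0},{"travel": [0,0,0.1],"twist": 0}]'

```text
time: 18.1
ee_pos: [499.4, 260.4, 95.4]
ee_rot: [1.145, 2.925, 0.001]
contact_force: [-1.1, -1.4, 5.5]
grip_width: 0.661
```

Touching the tray floor (5.5 N). Release gently.

carry_out --motion '[{"travel": [0,0,0],"twist": 0},{"travel": [0,0,0],"twist": 0},{"travel": [0,0,0],"twist": 0},{"travel": [0,0,0],"twist": 0}]' --newtons 20

```text
time: 18.5
ee_pos: [499.3, 260.4, 95.3]
ee_rot: [1.145, 2.925, 0.001]
contact_force: [-1.3, -0.4, 6.3]
grip_width: 0.661
```

carry_out --motion '[{"travel": [0,0,0],"twist": 0},{"travel": [0,0,0],"twist": 0},{"travel": [0,0,0],"twist": 0},{"travel": [0,0,0],"twist": 0},{"travel": [0,0,0],"twist": 0},{"travel": [0,0,0],"twist": 0},{"travel": [0,0,0],"twist": 0},{"travel": [0,0,0],"twist": 0},{"travel": [0,0,0],"twist": 0},{"travel": [0,0,0],"twist": 0}]' --jaw 1

```text
time: 19.5
ee_pos: [499.3, 260.4, 94.8]
ee_rot: [1.145, 2.926, 0.0]
contact_force: [0.4, -0.5, -0.1]
grip_width: 1.004
```

```bash
python3 - <<'E'
from h import *
p=capture('wrist');save(p,'w10.png')
E
```

```text
(no output)
```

View pics/w10.png

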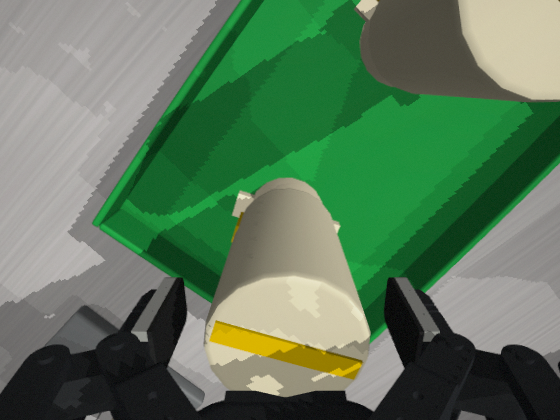

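carry_out --motion '[{"travel": [0,0,-0.4],"twist": 0},{"travel": [0,0,-1.2],"twist": 0},{"travel": [0,0,-2.5],"twist": 0},{"travel": [0,0,-4.0],"twist": 0},{"travel": [0,0,-6.0],"twist": 0},{"travel": [0,0,-8.5],"twist": 0},{"travel": [0,0,-11.0],"twist": 0},{"travel": [0,0,-13.5],"twist": 0},{"travel": [0,0,-16.0],"twist": 0},{"travel": [0,0,-18.0],"twist": 0},{"travel": [0,0,-19.0],"twist": 0},{"travel": [0,0,-19.0],"twist": 0}]'

```text
time: 20.75
ee_pos: [499.6, 260.6, 286.8]
ee_rot: [1.144, 2.924, 0.004]
contact_force: [-0.1, -1.0, 0.2]
grip_width: 1.002
```

```bash
python3 - <<'E'
from h import *
o=manip.get_obs();print({k:np.round(o[k],3) for k in('time','joint_positions','contact_force','ee_pos','ee_rot','grip_width')})
p=capture('wrist');save(p,'w11.png')
m=np.zeros((420,560),bool);m[150:330,180:400]=1
c=cloud(p,m);q=c[(c[:,2]>135)&(c[:,2]<150)];print(np.median(q[:,2]),cv2.minEnclosingCircle(q[:,:2].astype(np.float32)))
A=np.c_[q[:,:2],np.ones(len(q))];print('tilt',np.linalg.lstsq(A,q[:,2],rcond=None)[0][:2])
p=capture('scene');save(p,'s5.png')
for t in('full_center','washed_center'):
    print(t,[(d['pixel'],d['conf']) for d in tip_of(t,p)][:2])
E
```

```text
{'time': np.float64(20.75), 'joint_positions': array([0.481, 0.147, 0.351, 1.772, 0.   , 1.227]), 'contact_force': array([-0.139, -0.961,  0.241]), 'ee_pos': array([499.638, 260.567, 286.793]), 'ee_rot': array([1.144, 2.924, 0.004]), 'grip_width': np.float64(1.002)}
141.77445654616224 ((499.5617980957031, 260.9039001464844), 28.97853660583496)
tilt [ 0.0091484  -0.00796682]
full_center [([278.0, 226.0], 0.63)]
washed_center [([379.3, 304.5], 0.79)]
```

View pics/w11.png

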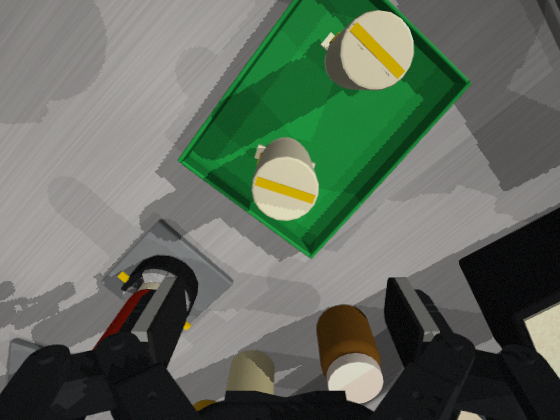

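View pics/s5.png

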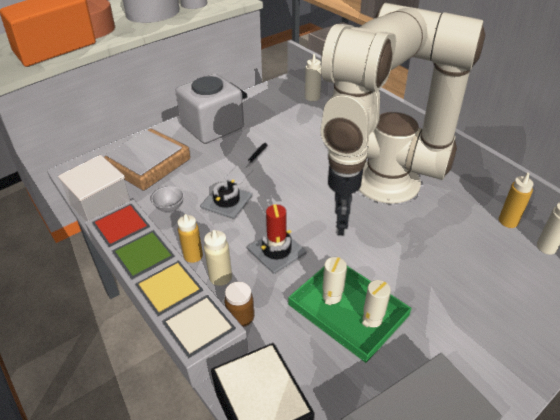

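The bottle stands upright and free at the target, with its top at 142 mm. The red and washed bottles and the bystanders sit where they did at the start, and the arm touches nothing.

```bash
python3 -c "
from plant import manip
print(manip.sign_off())"
```

```text
the job is handed in; nothing more can be done
None
```

I took the empty bottle out of its dock, stood it in the free half of the wash tray, and handed the job in at about 21 s of the 61 s allowed. No verdict is reported on hand-in.

- **Unlocking and lifting:** I pushed the bottle down about 9 mm and turned it about 123° anticlockwise. The torque rose to 0.8 N m there, so it was at the stop. I backed off 2° and lifted it straight out, with only the bottle's weight on the wrist.
- **Placing:** I lowered it until it touched the tray floor, with an upward force of 5.5 N, then eased the grip and opened the fingers.
- **Final checks:**
  - The bottle stands at about (500, 261) mm, about 1 mm from the spot I aimed for. Its top is at 142 mm (141 expected), and it tilts less than 1°.
  - The gripper is clear, at 287 mm height, and reads no real contact force.
  - The last pictures show the washed bottle, the red bottle and the bystanders in view as they were at the start. I judged this by eye and did not measure their positions again.
- **Disagreement:** the wrist and top cameras differed by about 3 mm in x on where the bottle stood in the dock. I used the middle, and side forces stayed under 2 N in the readings between moves.

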